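# Open the carat scale by its hidden rim release and zero it

### The arm

A 6-joint arm with a two-finger parallel gripper is mounted at the origin on a cart in front of the work surface, level with it; the furniture and walls round the work are solid. World frame = base frame: x ahead of the robot, y to its left, z up, the work surface at z = 0. Lengths are in m, angles in rad, forces in N, time in s.
With the tool pointing down it reaches from about 0.35 to 0.85 m from the base axis. Payload 8.1 kg.
Tool frame: the origin (TCP) lies between the finger pads; the fingertips stand 11 mm ahead of it and the grasp point (between the pads) lies 8 mm behind it (robot.tips_ahead is the distance from the TCP to the fingertips, in m); z points along the fingers, y is the line along which they close (so a half turn about z gives the same grasp; the last joint's range is limited). The gripper opens to 93 mm and grips with 3 to 60 N. Pads are 15 mm wide; open, the fingers measure 128 mm over their backs; the gripper's body (75 mm by 188 mm) begins 65 mm behind the grasp point.
Start: joints at [1.145, 0.13, 1.488, -0, 1.523, -0.085], TCP at [0.201, 0.566, 0.23] pointing down, gripper open.
Joint ranges: [-2.96, 2.96], [-0.89, 2.26], [0.02, 2.5], [-1.34, 4.48], [0, 2.73], [-2.66, 2.66]. Speed limits (rad/s): [2.39, 2.39, 2.79, 3.14, 3.14, 3.14].

### API

Orientations are given as a rotation vector (axis times angle).
In Python, from plant import robot gives the robot as it stands. The module is installed in compiled form; this text tells all that it offers.
- The arm moves only by the tool move_arm, never from a script. Its argument "deltas" is one flat list of numbers, 7 for each row, row after row: the shift along the tool's x, y, z in m, then the turn, a rotation vector about the tool's x, y, z in rad, then the opening, from 0 (shut) to 1 (fully open). A call has 1 to 12 rows; each row is the pose to reach, as a shift and turn from the pose commanded when the call began, along the tool's axes at that moment; what a row does not reach only later rows make up. A row lasts 1/8 s, in which the tool goes at most 62.5 mm and 10.7 degrees, less where a joint would pass 70% of its speed; a pose out of reach is approached as far as the arm can. A call with a gripper value outside its range is refused whole. The fingers move at their own pace and stop on an object; "squeeze" is the grip in N (left out, the last holds). Time passes only in rows, so rows that repeat a pose let the fingers close. It gives the time, the measured TCP pose, the force, the opening and the grip force at its end, in the units of the state.
- robot.read_state(): the state, without advancing time (a new reading comes with each control period).
- robot.read_camera(name): name is "scene" or "top" or "wrist"; returns (picture, depth): 420x560x3 uint8, red, green, blue; 420x560 float32, m along the optical axis (not along the pixel's ray), 0 where there is no reading.
- robot.camera_model(name): a dict with "K" (3x3 intrinsics, pixels), "k1" (the pictures are not rectified: a ray, as slopes to the right and down, at radius r is drawn at 1 + k1 r^2 times it, then the intrinsics apply), "R" (3x3) and "t" (3): a world point X has camera coordinates R X + t; the wrist camera has in their place "tool_from_camera" (4x4, takes a point from camera to tool coordinates, whose origin is the TCP and whose axes are the flange's). Camera axes: x right, y down, z forward; pixel columns grow to the right and rows downward; lengths in m; the calibration is good to about 2 mm. A picture is of the moment at which its call begins: read the wrist's pose just before it. camera_model takes no time and is no camera call.
- robot.close_job(): hands the job in; it is judged then, once.
Trained networks look in the newest picture that a camera, given by its name, has taken for a name from the list of things; names that differ only in an ending like _2 or _b are one class to them, and where a whole thing is asked for, a point or a joint stands for the part that bears it (a point fixed in the world has none). Each returns a list of dicts, best first, with "confidence" (0 to 1); they miss things now and then, are a little off and sometimes report something else, mostly with a low value. They report only what shows in the picture. A call takes as long as a camera call.
- robot.recognise(camera, label): "uv" ([column, row] in pixels, amid what is visible of it).
The state is a dict: "t": time; "q": joint angles; "dq": joint speeds; "joint_torque": joint torques, N m; "tool_pos": TCP position; "orientation": TCP orientation; "force": force on the tool from outside, world axes, zero at the start; "wrist_torque": the same for the moment, N m; "opening": finger opening in m; "gripper_force": force on a finger pad.
Only numpy, scipy, OpenCV 4.12 (cv2) and the standard library are available. Lean on these libraries where they do the work, as an engineer would, in place of code of your own. Each camera call takes 0.05 s, during which the arm holds its last target. There are 200 camera calls.

### The job

Get the round carat scale ready for weighing. Its lid is released by a pad inside a notch somewhere along the rim on your side, same grey and best found by running a fingertip lightly along the rim: press the pad down so that the lid springs open, then press the tare key under the lid and take your hand clear, leaving the lid standing open. This is fingertip work only: do not push about or pick up the little weighing pan or any of the things lying round the scale.

Things in the scene. Friction and masses are not known exactly. Their poses are not given: they have to be found in the camera images.
- plate: Round stone plate, 177 mm across, 12 thick, fixed; origin at the centre of its underside, at bench level. The grey round scale (172 mm across, 40 high) is fixed on it, exactly centred, but turned about the vertical by an unknown angle, which neither the plate nor any other pose shows.
- rim_level (a point): Point on the scale's vertical axis, level with the top of its rim, 52 mm above the bench. The rim is flat from 59 to 82 mm from the axis and rounded off to 86 mm. Inside it lies the flat lid, 114 mm across, its top 3 mm lower than the rim. The point's turn means nothing.
- pad_level (a point): Point on the scale's axis level with the top of the finger pad, 42 mm above the bench, 10 below the rim. The pad fills the floor of the one notch in the rim: 65 to 86 mm from the axis, open above and outward, 30 degrees wide (34 mm inside, 44 outside), its side walls upright. The notch's middle is within 69 degrees of the direction from the axis to -x (robot side), either way.
- release (a joint): The finger pad in the notch, same grey as the rim: 0 at rest, 0.006 m pressed straight down to its stop; it springs back. It draws the lid's bolt and frees the lid at about 0.004. Spring 0.9 N at rest, 2.7 N at 0.004, 3.6 N at the stop.
- lid (a joint): The lid (clear disc in a metal frame), hinged opposite the notch: about 0 shut and bolted, 1.65 rad open, just past upright, its top edge then 165 mm above the bench. Sprung: once freed it rises by itself in about 1.5 s, softly (about 1 N at its edge), and stays open. It rests against anything above it until that is taken away.
- tare (a joint): The tare key under the lid: 0 at rest, 0.0035 m fully down; springs back; 1 N to start, 3.5 N at the stop. A grey bar key, 14 mm radially by 30 across, top 42 mm above the bench (10 below the rim), its centre 36 mm from the scale's axis towards the middle of the notch. The round well it stands in is 116 mm across.
- pan: Loose aluminium weighing pan, 33 mm across, 7 high, light, standing at the centre of the scale under the lid, its rim 39 mm above the bench; origin at the centre of its underside. Its own turn means nothing. To be left as it stands.
- tin: Bystander, to be left alone: round white metal tin, 60 mm across, 27 high; origin at the centre of its underside.
- tweezers: Bystander, to be left alone: steel tweezers lying flat, 133 mm long; origin at the centre of its underside.
- pen: Bystander, to be left alone: marker pen lying flat, 135 mm long, 16 thick; origin at the centre of its underside.
- lacquer: Bystander, to be left alone: small bottle with a tall wood-coloured cap, 31 mm across, 79 high; origin at the centre of its underside.
- punch: Bystander, to be left alone: steel dapping punch lying flat, 64 mm long; origin at the centre of its underside.
- clamp: Bystander, to be left alone: wooden ring clamp lying flat, 126 mm long, 18 high; origin at the centre of its underside.
- spool: Bystander, to be left alone: spool of solder wire standing on its flange, 60 mm across, 32 high; origin at the centre of its underside.

How it is judged:
On the way, in this order (a step that is already met when the one before it is completed fails the run):
1. the pad in the notch is pressed down until the bolt is drawn (value of joint release above 0.0035 m and contact force between the fingers and release above 0.3 N).
2. the lid has sprung open (value of joint lid above 1.4 rad), for 0.1 s.
3. the tare key is pressed down by the fingertips (value of joint tare above 0.0025 m and contact force between the fingers and tare above 0.3 N), for 0.1 s.
At the end, for the whole second after the job is handed in: The lid stands open (over 1.4 rad), the pad in the notch and the tare key have both sprung back, and the pan stands level within 8 mm of where it was (value of joint lid above 1.4 rad and value of joint release below 0.0015 m and value of joint tare below 0.001 m and distance of pan from where it was at the start of the episode below 0.008 m and angle between pan's own z axis and vertical below 0.15 rad and linear speed of pan below 0.02 m/s); the robot touches nothing.
It fails at once if the weighing pan is knocked, lifted or pushed about (over 12 mm) (distance of pan from where it was at the start of the episode above 0.012 m).
It fails at once if the weighing pan is pressed on (contact force between the fingers and pan above 3 N).
It fails at once if a bystander is pushed away or lifted (over 20 mm) (distance of any of tin, tweezers, pen, lacquer, punch, clamp, spool from where it was at the start of the episode above 0.02 m).
It also fails if it takes over 72 s, if anything falls off the work surface, if the arm or the gripper's body presses on something with over 40 N, if the wrist force passes 120 N, or if a joint passes its speed limit or range.

## Working session

There is one attempt and no reset: what is moved stays moved. The work goes in short steps, Python scripts to look and compute and a tool call to move; the robot and the scene stay as the last step left them, time stands still between calls to the robot, and variables do not carry over. Pictures are saved under pics/ and viewed, at most 10 in all, crops included, and the job is handed in when it is done.

Besides the shell and the picture viewer there is one more tool, called in YAML: its name, and indented under it one key for each argument. move_arm: Moves the arm, as the interface text tells. Its arguments: {"type":"object","properties":{"deltas":{"type":"array","items":{"type":"number"}},"squeeze":{"type":"number"}},"required":["deltas"]}

```bash
mkdir -p pics
cat > h.py <<'E'
import numpy as np,cv2
from plant import robot
def ray(cam,uv):
    m=robot.camera_model(cam);K=m["K"]
    d=np.array([(uv[0]-K[0][2])/K[0][0],(uv[1]-K[1][2])/K[1][1]]);s=d.copy()
    for _ in range(20): s=d/(1+m["k1"]*(s@s))
    return m,np.array([s[0],s[1],1])
def at_z(cam,uv,z):
    m,r=ray(cam,uv);R=np.array(m["R"]);t=np.array(m["t"])
    o=-R.T@t;d=R.T@r
    return o+d*(z-o[2])/d[2]
def cloud(cam,D):
    m=robot.camera_model(cam);K=np.array(m["K"]);h,w=D.shape
    u,v=np.meshgrid(np.arange(w),np.arange(h))
    d=np.stack([(u-K[0,2])/K[0,0],(v-K[1,2])/K[1,1]],-1);s=d.copy()
    for _ in range(20): s=d/(1+m["k1"]*(s**2).sum(-1,keepdims=True))
    P=np.concatenate([s,np.ones((h,w,1))],-1)*D[...,None]
    return (P-np.array(m["t"]))@np.array(m["R"])
E
python3 - <<'E'
from h import *
for c in("top","scene"):
    p,D=robot.read_camera(c);cv2.imwrite(f"pics/{c}.png",p[...,::-1]);np.save(c+".npy",D)
    for l in("plate","pan","tin","lacquer","spool","pen","clamp","punch","tweezers"):
        r=robot.recognise(c,l)
        if r:
            u=r[0]["uv"];print(c,l,np.round(u),round(r[0]["confidence"],2),np.round(cloud(c,D)[int(u[1]),int(u[0])],3))
s=robot.read_state();print(s["t"],s["tool_pos"],s["orientation"],s["force"],s["opening"],robot.tips_ahead)
E
```

```text
top plate [286. 227.] 0.68 [ 0.419 -0.117  0.033]
top tin [248. 229.] 0.74 [ 0.408 -0.006  0.029]
top spool [149. 228.] 0.77 [ 0.248 -0.096  1.326]
top pen [288. 236.] 0.71 [ 0.396 -0.124  0.   ]
top clamp [398. 235.] 0.73 [ 0.402 -0.462  0.019]
top punch [247. 227.] 0.6 [0.417 0.001 0.026]
scene plate [298. 253.] 0.68 [ 0.444 -0.185  0.014]
scene tin [244. 220.] 0.63 [ 0.398 -0.025  0.03 ]
scene lacquer [353. 240.] 0.54 [ 0.557 -0.248  0.039]
scene spool [326. 313.] 0.56 [ 0.386 -0.358  0.01 ]
scene pen [265. 254.] 0.71 [ 0.381 -0.146  0.013]
scene clamp [374. 346.] 0.85 [ 0.399 -0.472  0.019]
scene punch [329. 311.] 0.7 [ 0.388 -0.361  0.013]
scene tweezers [355. 241.] 0.63 [ 0.557 -0.251  0.041]
1.0 [0.20052744 0.56551934 0.22968342] [5.32715056e-01 3.09608866e+00 8.27512805e-05] [ 0.34049815  0.44613542 -0.11754913] 0.09290333514611043 0.011
```

View pics/top.png

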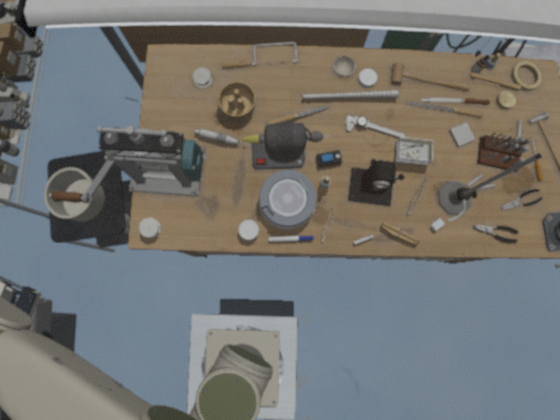

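View pics/scene.png

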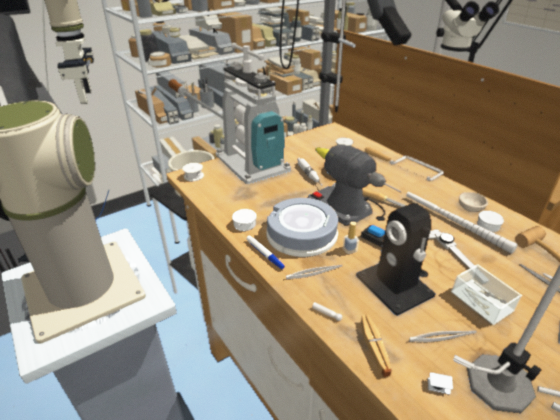

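The scale is at about (288,200) in the top picture and (302,225) in the scene picture. The tin (248,230), pen (290,239) and lacquer (325,184) stand close to it. Next I'll fit the scale's centre from depth and look for the notch.

Run:
```python
from h import *
from scipy.optimize import least_squares
for c,b in(("top",(225,160,345,250)),("scene",(225,170,365,285))):
    D=np.load(c+".npy");P=cloud(c,D)
    x0,y0,x1,y1=b
    Q=P[y0:y1,x0:x1].reshape(-1,3)
    a=at_z(c,(288,200) if c=="top" else (302,222),0.05)
    r=np.hypot(*(Q[:,:2]-a[:2]).T)
    S=Q[(abs(Q[:,2]-.052)<.004)&(r<.11)]
    cc=a[:2]
    f=lambda p:np.maximum(np.hypot(*(S[:,:2]-p).T)-.084,0)+np.maximum(.057-np.hypot(*(S[:,:2]-p).T),0)
    cc=least_squares(f,a[:2],loss="soft_l1",f_scale=.002).x
    print(c,a,cc,len(S),np.median(S[:,2]))
    r=np.hypot(*(Q[:,:2]-cc).T);th=np.degrees(np.arctan2(Q[:,1]-cc[1],-(Q[:,0]-cc[0])))
    for k in range(-90,91,10):
        m=(abs(th-k)<5)&(r>.068)&(r<.080)
        print(k,m.sum(),np.round(np.percentile(Q[m,2],[10,50,90])*1000,1) if m.any() else "")
    p=cv2.imread(f"pics/{c}.png")[y0:y1,x0:x1]
    cv2.imwrite(f"pics/{c}_z.png",cv2.resize(p,None,fx=5,fy=5,interpolation=cv2.INTER_CUBIC))
```

```text
top [ 0.49537118 -0.12365509  0.05      ] [ 0.50492622 -0.12077328] 1880 0.051471970013081174
-90 15 [49.4 52.4 54.5]
-80 16 [49.4 51.8 55.2]
-70 17 [50.6 51.6 55.2]
-60 18 [49.2 52.5 56.1]
-50 18 [50.6 52.8 55.3]
-40 17 [49.8 52.3 53.9]
-30 19 [48.6 51.6 56.4]
-20 18 [48.8 51.3 53.8]
-10 19 [49.6 52.  53.9]
0 16 [48.9 51.9 55.2]
10 18 [50.3 52.7 55. ]
20 18 [47.6 53.6 56. ]
30 18 [50.5 52.2 55.4]
40 14 [38.7 44.3 51.3]
50 18 [38.1 42.2 46.5]
60 16 [37.9 43.5 46. ]
70 19 [37.5 50.1 52.6]
80 16 [46.6 51.7 54.4]
90 18 [49.1 51.4 54.5]
scene [ 0.49416912 -0.13650246  0.05      ] [ 0.50345002 -0.12378274] 2285 0.05262699552434703
-90 18 [52.4 53.8 54.6]
-80 24 [13.7 53.5 55. ]
-70 21 [14.7 53.5 55.5]
-60 23 [23.9 53.7 55.2]
-50 24 [14.2 53.8 55.5]
-40 21 [14.5 53.7 55.5]
-30 22 [14.6 53.9 55.6]
-20 18 [40.9 53.8 55.1]
-10 19 [45.3 54.4 55.2]
0 15 [53.3 53.8 55. ]
10 16 [53.3 54.2 55. ]
20 18 [53.7 54.5 55.2]
30 13 [52.9 54.3 55. ]
40 8 [52.6 54.  55.2]
50 8 [43.9 45.  45.9]
60 12 [44.4 44.9 45.7]
70 22 [44.7 52.  55.1]
80 11 [53.8 54.8 55.9]
90 15 [53.7 54.7 55.3]
```

View pics/top_z.png

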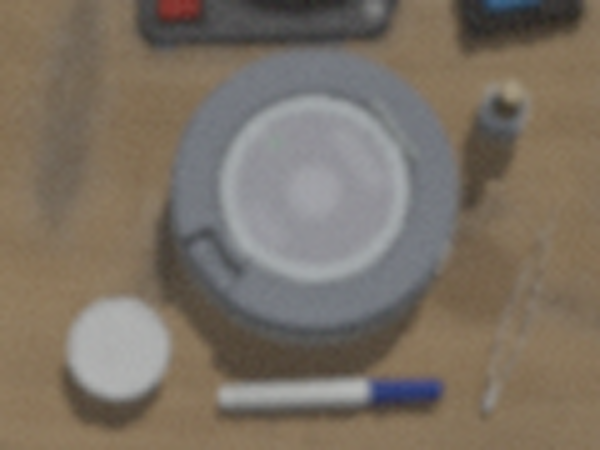

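View pics/scene_z.png

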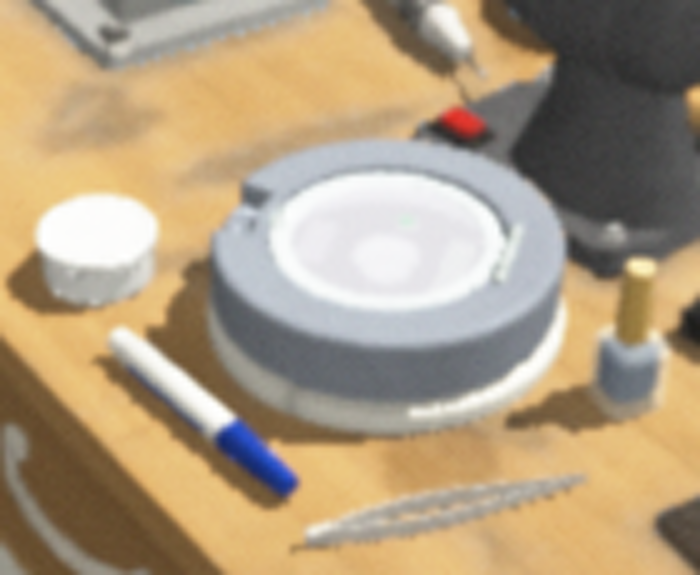

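The notch shows at about 55° from -x towards +y, at (215,255) in the enlarged top view. The hinge is opposite at (395,128), and depth confirms it, dropping by 10 mm from 42 to 68°. Next I'll refine it and check the surrounding heights.

```bash
cat >> h.py <<'E'
from scipy.spatial.transform import Rotation as Ro
def delta(pos,yaxis,tilt=None,s=None):
    """tool-down target with tool y along yaxis -> shift, rotvec in the tool frame"""
    s=s or robot.read_state();R=Ro.from_rotvec(s["orientation"]).as_matrix()
    y=np.array([*yaxis,0.])/np.linalg.norm(yaxis)
    o=[]
    for sg in(1,-1):
        T=np.stack([np.cross(sg*y,[0,0,-1]),sg*y,[0,0,-1]],1)
        o.append(Ro.from_matrix(R.T@T).as_rotvec())
    return R.T@(np.array(pos)-s["tool_pos"]),o,R
E
python3 - <<'E'
from h import *
from scipy.optimize import least_squares
# notch angle / centre via points at pad level
for c,cc,dz in(("top",(.505,-.121),0),("scene",(.5035,-.1238),.002)):
    P=cloud(c,np.load(c+".npy")).reshape(-1,3);P[:,2]-=dz
    r=np.hypot(*(P[:,:2]-cc).T);th=np.degrees(np.arctan2(P[:,1]-cc[1],-(P[:,0]-cc[0])))
    m=(r>.066)&(r<.08)&(abs(th-55)<40)
    for k in range(30,84,3):
        q=m&(abs(th-k)<2); print(k,q.sum(),np.round(np.median(P[q,2])*1000) if q.any() else "",end="; ")
    m=m&(P[:,2]<.0465)&(P[:,2]>.036);print("\nmean th",c,th[m].mean(),np.median(th[m]),m.sum())
    # outer circle fit
    Q=P[(r<.1)&(P[:,2]>.047)&(P[:,2]<.058)]
    f=lambda p:np.histogram
    a=np.arctan2(*(Q[:,:2]-cc).T);e=[]
    for k in np.arange(-np.pi,np.pi,np.pi/18):
        w=Q[(abs(a-k)<np.pi/36)]
        if len(w)>5:
            rr=np.hypot(*(w[:,:2]-cc).T);e.append(w[np.argmax(rr),:2])
    e=np.array(e);g=least_squares(lambda p:np.hypot(e[:,0]-p[0],e[:,1]-p[1])-p[2],[*cc,.085],loss="soft_l1",f_scale=.002).x;print("fit",g)
# height map
P=cloud("top",np.load("top.npy")).reshape(-1,3)
P2=cloud("scene",np.load("scene.npy")).reshape(-1,3)
A=np.concatenate([P,P2])
xs=np.arange(.2,.8,.05);ys=np.arange(.5,-.4,-.05)
print("     ",*[f"{x:4.2f}" for x in xs])
for y in ys:
    print(f"{y:5.2f}",*[f"{1000*A[(abs(A[:,0]-x-.025)<.025)&(abs(A[:,1]-y)<.025)&(A[:,2]<.6),2].max(initial=-.1):4.0f}" for x in xs])
n=np.array([-np.cos(np.radians(55)),np.sin(np.radians(55))])
s=robot.read_state();print(delta([*(np.array([.504,-.122])+n*.085),.12],n)); print(s["q"],s["t"])
E
```

```text
30 10 52.0; 33 8 53.0; 36 5 53.0; 39 6 44.0; 42 7 42.0; 45 7 42.0; 48 6 44.0; 51 6 43.0; 54 8 42.0; 57 7 45.0; 60 7 43.0; 63 6 43.0; 66 8 40.0; 69 10 51.0; 72 7 51.0; 75 8 52.0; 78 8 52.0; 81 8 51.0; 
mean th top 53.19836703960258 53.23599197680786 53
fit [ 0.50446931 -0.1215501   0.08524629]
30 10 52.0; 33 4 53.0; 36 9 52.0; 39 3 52.0; 42 0 ; 45 0 ; 48 1 44.0; 51 4 43.0; 54 6 43.0; 57 7 43.0; 60 4 43.0; 63 6 43.0; 66 3 43.0; 69 16 49.0; 72 11 52.0; 75 6 53.0; 78 6 53.0; 81 6 53.0; 
mean th scene 59.97508834950045 58.59348672099484 27
fit [ 0.50355523 -0.12383285  0.08533581]
      0.20 0.25 0.30 0.35 0.40 0.45 0.50 0.55 0.60 0.65 0.70 0.75 0.80
 0.50  497 -100 -100 -100  243  246 -100 -100 -100 -100 -100 -100 -100
 0.45  348 -100 -100 -100  244  246 -100   92   98 -100 -100 -100 -100
 0.40  566 -100 -100 -100  246  244  193  148  115 -100 -100 -100 -100
 0.35 -100 -100    4   34   35    6  211  362  362 -100    9    8    7
 0.30 -100 -100    7   38   40    6  206  361  359 -100    7    6    7
 0.25 -100 -100    5   35   37    6   20  368  368 -100    7    6    7
 0.20 -100 -100    4
[... 587 characters left out ...]
7   57   33  156   12   15   28
-0.25 -100 -100    7   15   13   12   41   85   36  141    6    7   27
-0.30 -100 -100    6    6    7    7   19   17   29   22   15   13   26
-0.35 -100 -100    7   18    6   14  201  201   18    7   22   26   27
(array([-0.44658619, -0.49723032,  0.10965668]), [array([ 4.95028068e-05,  2.49788779e-05, -9.51649741e-01]), array([ 2.96211464e-05, -5.87027925e-05,  2.18994291e+00])], array([[-9.42492754e-01,  3.34226583e-01,  1.74120674e-05],
       [ 3.34226584e-01,  9.42492752e-01,  5.04594369e-05],
       [ 4.54137792e-07,  5.33772294e-05, -9.99999999e-01]]))
[ 1.14460087e+00  1.30360147e-01  1.48815566e+00  5.01165940e-06
  1.52302370e+00 -8.54111969e-02] 1.0
```

move_arm:
  deltas: [-0.034, -0.047, 0, 0, 0, 0.18, 0, -0.068, -0.093, 0, 0, 0, 0.36, 0, -0.103, -0.14, 0, 0, 0, 0.54, 0, -0.134, -0.182, 0.006, 0, 0, 0.72, 0, -0.166, -0.223, 0.012, 0, 0, 0.9, 0, -0.198, -0.265, 0.018, 0, 0, 1.08, 0, -0.23, -0.307, 0.024, 0, 0, 1.26, 0, -0.262, -0.349, 0.03, 0, 0, 1.44, 0, -0.308, -0.386, 0.047, 0, 0, 1.62, 0, -0.354, -0.424, 0.065, 0, 0, 1.8, 0, -0.4, -0.461, 0.082, 0, 0, 1.98, 0, -0.446, -0.498, 0.1, 0, 0, 2.16, 0]

```text
t: 2.5
tool_pos: [0.4555, -0.055, 0.1296]
orientation: [2.984, 0.979, 0.002]
force: [1.2, 1.1, 0.8]
opening: 0.0004
gripper_force: 0.0
```

Run:
```python
from h import *
s=robot.read_state();n=np.array([-np.cos(np.radians(55)),np.sin(np.radians(55))])
print(s["t"],s["tool_pos"],s["q"],s["force"],s["opening"])
print(delta([*(np.array([.504,-.1225])+n*.085),.08],n,s=s))
p,D=robot.read_camera("wrist");cv2.imwrite("pics/w1.png",p[...,::-1])
np.save("w1.npy",D)
m=robot.camera_model("wrist");print(m)
```

```text
2.5 [ 0.45551705 -0.05502206  0.12960842] [-2.32197465e-01 -1.90881889e-01  1.98842276e+00  2.14541663e-04
  1.34242939e+00  7.04283210e-01] [1.22448705 1.07217444 0.82162699] 0.00037503211885024873
(array([ 0.00099571, -0.00194707,  0.04960755]), [array([ 1.90626214e-03,  1.69453188e-03, -3.11818960e+00]), array([ 0.00108682, -0.00122262,  0.02340201])], array([[ 8.05505146e-01,  5.92586545e-01,  1.62694495e-03],
       [ 5.92587543e-01, -8.05506036e-01, -1.69977051e-04],
       [ 1.20978787e-03,  1.10102470e-03, -9.99998662e-01]]))
{'K': array([[311.1846784 ,   0.        , 280.11002087],
       [  0.        , 311.1846784 , 210.76637827],
       [  0.        ,   0.        ,   1.        ]]), 'k1': 0.003894253313175478, 'tool_from_camera': array([[ 1.06446063e-05, -9.62568798e-01, -2.71037468e-01,
         7.51649169e-02],
       [ 9.99999929e-01,  1.12669943e-04, -3.60865113e-04,
         6.77098458e-05],
       [ 3.77895275e-04, -2.71037445e-01,  9.62568730e-01,
        -1.54167556e-01],
       [ 0.00000000e+00,  0.00000000e+00,  0.00000000e+00,
         1.00000000e+00]])}
```

View pics/w1.png

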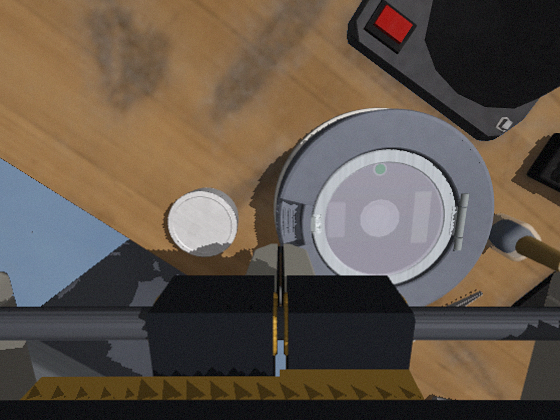

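The wrist view shows the notch at (291,222), the tare key through the lid at (337,219), the pan at (380,218) and the hinge at (462,222). I'll refine from the wrist depth.

```bash
cat >> h.py <<'E'
def wcloud(D,s):
    m=robot.camera_model("wrist");K=np.array(m["K"]);h,w=D.shape
    u,v=np.meshgrid(np.arange(w),np.arange(h))
    d=np.stack([(u-K[0,2])/K[0,0],(v-K[1,2])/K[1,1]],-1);q=d.copy()
    for _ in range(10): q=d/(1+m["k1"]*(q**2).sum(-1,keepdims=True))
    P=np.concatenate([q,np.ones((h,w,1))],-1)*D[...,None]
    T=np.array(m["tool_from_camera"]);P=P@T[:3,:3].T+T[:3,3]
    return P@Ro.from_rotvec(s["orientation"]).as_matrix().T+s["tool_pos"]
E
python3 - <<'E'
from h import *
from scipy.optimize import least_squares
s=robot.read_state();D=np.load("w1.npy");P=wcloud(D,s)
for n,u in dict(notch=(291,222),key=(337,219),pan=(380,218),hinge=(462,222)).items(): print(n,np.round(P[u[1],u[0]],4))
C=np.array([.504,-.1225]);Q=P[100:270].reshape(-1,3)
r=np.hypot(*(Q[:,:2]-C).T);print("rim z",np.median(Q[(r>.064)&(r<.078),2]))
S=Q[(Q[:,2]>.0495)&(Q[:,2]<.056)&(r<.1)]
a=np.arctan2(*(S[:,:2]-C).T);e=[]
for k in np.arange(-np.pi,np.pi,np.pi/36):
    w=S[abs(a-k)<np.pi/72]
    if len(w)>5: e.append(w[np.argmax(np.hypot(*(w[:,:2]-C).T)),:2])
e=np.array(e);g=least_squares(lambda p:np.hypot(e[:,0]-p[0],e[:,1]-p[1])-p[2],[*C,.085],loss="soft_l1",f_scale=.001).x;print("fit",g)
C=g[:2];r=np.hypot(*(Q[:,:2]-C).T);th=np.degrees(np.arctan2(Q[:,1]-C[1],-(Q[:,0]-C[0])))
m=(r>.068)&(r<.08)&(abs(th-55)<30)&(Q[:,2]<.047)
print("notch",np.percentile(th[m],[0,2,50,98,100]),np.percentile(Q[m,2],[5,50,95]))
E
```

```text
notch [ 0.459  -0.0692  0.0366]
key [ 0.4841 -0.096   0.0435]
pan [ 0.5047 -0.1232  0.0436]
hinge [ 0.5396 -0.1737  0.0506]
rim z 0.04737016939014886
fit [-173.60684257  218.44736948  279.50577578]Traceback (most recent call last):
  File "<stdin>", line 15, in <module>
    return _quantile_unchecked(
        a, q, axis, out, overwrite_input, method, keepdims, weights)
    return _ureduce(a,
                    func=_quantile_ureduce_func,
    ...<5 lines>...
                    overwrite_input=overwrite_input,
                    method=method)
    r = func(a, **kwargs)
    result = _quantile(arr,
                       quantiles=q,
    ...<2 lines>...
                       out=out,
                       weights=wgt)
    slices_having_nans = np.isnan(arr[-1, ...])
                                  ~~~^^^^^^^^^
IndexError: index -1 is out of bounds for axis 0 with size 0
```

Run:
```python
from h import *
from scipy.optimize import least_squares
s=robot.read_state();D=np.load("w1.npy");P=wcloud(D,s);P[...,2]+=.0046
C=np.array([.504,-.1225]);Q=P[100:270].reshape(-1,3);Q=Q[Q[:,2]<.07]
r=np.hypot(*(Q[:,:2]-C).T);S=Q[(Q[:,2]>.0485)&(Q[:,2]<.056)&(r<.1)]
a=np.arctan2(*(S[:,:2]-C).T);e=[]
for k in np.arange(-np.pi,np.pi,np.pi/36):
    w=S[abs(a-k)<np.pi/72]
    if len(w)>5:
        R=np.hypot(*(w[:,:2]-C).T)
        if R.max()>.08: e.append(w[np.argmax(R),:2])
e=np.array(e);g=least_squares(lambda p:np.hypot(e[:,0]-p[0],e[:,1]-p[1])-.0852,C,loss="soft_l1",f_scale=.001).x;print("fit",g,len(e))
C=g[:2];r=np.hypot(*(Q[:,:2]-C).T);th=np.degrees(np.arctan2(Q[:,1]-C[1],-(Q[:,0]-C[0])))
for k in range(32,80,2):
    m=(r>.068)&(r<.08)&(abs(th-k)<1);print(k,m.sum(),np.round(np.median(Q[m,2])*1000,1) if m.any() else "",end="; ")
```

```text
fit [ 0.50421599 -0.1265784 ] 41
32 0 ; 34 0 ; 36 2 46.0; 38 59 42.3; 40 38 42.0; 42 43 42.2; 44 42 42.1; 46 37 42.4; 48 49 42.4; 50 42 42.5; 52 47 42.3; 54 44 42.4; 56 46 42.4; 58 46 42.2; 60 44 42.3; 62 49 42.2; 64 43 41.9; 66 23 42.1; 68 30 52.0; 70 50 52.0; 72 52 52.1; 74 52 52.1; 76 53 52.1; 78 50 51.9;
```

move_arm:
  deltas: [-0.003, -0.003, 0.035, 0, 0, 0, 0, -0.003, -0.003, 0.062, 0, 0, 0, 0, -0.003, -0.003, 0.068, 0, 0, 0, 0, -0.003, -0.003, 0.073, 0, 0, 0, 0, -0.003, -0.003, 0.073, 0, 0, 0, 0]

```text
t: 3.18
tool_pos: [0.4509, -0.0523, 0.0575]
orientation: [2.981, 0.99, 0.002]
force: [-0.1, -0.6, 0.6]
opening: 0.0009
gripper_force: 0.0
```

move_arm:
  deltas: [0, 0, 0.004, 0, 0, 0, 0, 0, 0, 0.008, 0, 0, 0, 0, 0, 0, 0.0105, 0, 0, 0, 0, 0, 0, 0.0105, 0, 0, 0, 0]

```text
t: 3.68
tool_pos: [0.4511, -0.0525, 0.0468]
orientation: [2.981, 0.989, 0.002]
force: [1.6, -0.6, 3.3]
opening: 0.0006
gripper_force: 1.9
```

move_arm:
  deltas: [0, 0, -0.02, 0, 0, 0, 0, 0, -0.03, -0.05, 0, 0, 0, 0, 0, -0.07, -0.09, 0, 0, 0, 0, 0, -0.1, -0.13, 0, 0, 0, 0, 0, -0.12, -0.18, 0, 0, -0.18, 0, 0, -0.12, -0.18, 0, 0, -0.36, 0, 0, -0.12, -0.18, 0, 0, -0.54, 0, 0, -0.12, -0.18, 0, 0, -0.72, 0, 0, -0.12, -0.18, 0, 0, -0.9, 0, 0, -0.12, -0.18, 0, 0, -1.08, 0, 0, -0.12, -0.18, 0, 0, -1.26, 0, 0, -0.12, -0.18, 0, 0, -1.44, 0]

```text
t: 5.18
tool_pos: [0.3781, 0.0439, 0.2256]
orientation: [-1.581, -2.714, 0.001]
force: [0.3, 0.4, 0.1]
opening: 0.0004
gripper_force: 0.0
```

move_arm:
  deltas: [0, 0, 0, 0, 0, -0.13, 0, 0, 0, 0, 0, 0, -0.13, 0, 0, 0, 0, 0, 0, -0.13, 0, 0, 0, 0, 0, 0, -0.13, 0]

```text
t: 5.68
tool_pos: [0.3784, 0.0439, 0.2261]
orientation: [-1.412, -2.806, 0.0]
force: [-0.9, 0.6, 0.2]
opening: 0.0004
gripper_force: 0.0
```

Run:
```python
from h import *
s=robot.read_state();print(s["t"],s["tool_pos"],s["q"],s["force"])
p,D=robot.read_camera("wrist");np.save("w2.npy",D)
q,D2=robot.read_camera("scene");np.save("s2.npy",D2)
b=cv2.resize(q[120:300,210:390],(420,420),interpolation=cv2.INTER_CUBIC)
cv2.imwrite("pics/w2.png",cv2.resize(np.hstack([p,b])[...,::-1],(800,343)))
P=cloud("scene",D2);Z=P[...,2];r=np.hypot(P[...,0]-.504,P[...,1]+.124);m=(r<.085);print("max z over scale",Z[m].max())
w=np.array([.602,-.799]);n=-w;t=np.array([.799,.602])
C=np.array([.504,-.124])
print(delta([*(C+n*.038),.07],t,s=s))
```

```text
5.675 [0.37841508 0.04387384 0.22606095] [-1.93483357e-02 -5.00296201e-01  2.04915396e+00 -3.58245919e-05
  1.59292813e+00 -6.57639546e-01] [-0.88998116  0.57408117  0.22307169]
max z over scale 0.17117901141547118
(array([-0.17164828,  0.00058165,  0.15604545]), [array([-1.74497434e-04, -9.04200030e-05, -7.40980480e-03]), array([-1.41697059e-04,  2.73454683e-04,  3.13418283e+00])], array([[-5.95823314e-01,  8.03115521e-01, -1.93898015e-04],
       [ 8.03115540e-01,  5.95823320e-01, -3.20704514e-05],
       [ 8.97726820e-05, -1.74830832e-04, -9.99999981e-01]]))
```

View pics/w2.png

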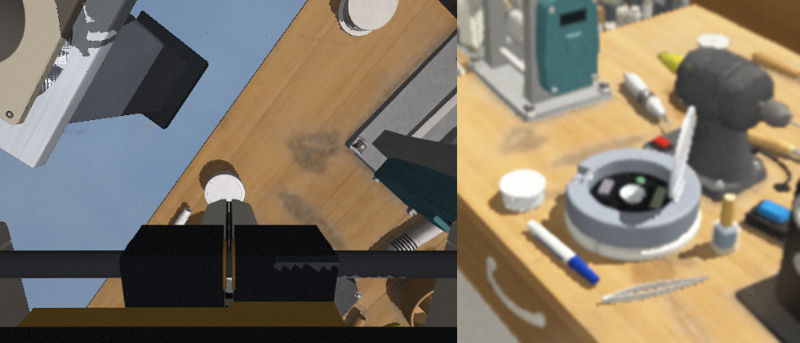

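The lid stands open. In the enlarged scene view the key is at about (605,187) and the pan at about (632,193). I'll check their positions.

Run:
```python
from h import *
D=np.load("s2.npy");P=cloud("scene",D)
for n,u,z in(("key",(287.7,218),.042),("pan",(301.8,221.3),.037)):
    print(n,at_z("scene",u,z),P[round(u[1]),round(u[0])])
for c in("top","scene"):
    robot.read_camera(c)
    for l,z in(("tare",.042),("pan",.037)):
        for r in robot.recognise(c,l)[:2]: print(c,l,np.round(r["uv"]),round(r["confidence"],2),at_z(c,r["uv"],z))
# obstacles above z .12 near body footprint at tare pose
A=np.concatenate([cloud(c,np.load(f)).reshape(-1,3) for c,f in(("top","top.npy"),("scene","scene.npy"))])
c=np.array([.481,-.0937]);d=A[:,:2]-c;t=d@[.799,.602];n=d@[-.602,.799]
m=(A[:,2]>.1)&(A[:,2]<.4)&(abs(n)<.06)&(abs(t)<.2);print(m.sum(),np.percentile(t[m],[0,5,50]) if m.any() else "")
```

```text
key [ 0.48227491 -0.09452974  0.042     ] [ 0.48091    -0.09766086  0.0444192 ]
pan [ 0.50649614 -0.12011874  0.037     ] [ 0.50844639 -0.11841356  0.03606282]
top tare [278. 205.] 0.47 [ 0.48147223 -0.09385725  0.042     ]
top pan [289. 198.] 0.62 [ 0.50476497 -0.1277226   0.037     ]
scene tare [288. 216.] 0.42 [ 0.48907963 -0.08846809  0.042     ]
scene pan [303. 221.] 0.65 [ 0.50950689 -0.12021842  0.037     ]
267 [0.12941684 0.13241056 0.1786423 ]
```

move_arm:
  deltas: [-0.06, 0, 0, 0, 0, 0, 0, -0.12, 0.001, 0, 0, 0, 0, 0, -0.171, 0.001, 0, 0, 0, 0, 0, -0.171, 0.001, 0.05, 0, 0, 0, 0, -0.171, 0.001, 0.1, 0, 0, 0, 0, -0.171, 0.001, 0.145, 0, 0, 0, 0, -0.171, 0.001, 0.16, 0, 0, 0, 0, -0.171, 0.001, 0.166, 0, 0, 0, 0, -0.171, 0.001, 0.168, 0, 0, 0, 0, -0.171, 0.001, 0.168, 0, 0, 0, 0]

```text
t: 7.32
tool_pos: [0.4827, -0.093, 0.0598]
orientation: [1.409, 2.805, 0.001]
force: [0.6, -0.1, 0.2]
opening: 0.0004
gripper_force: 0.0
```

move_arm:
  deltas: [0, 0, 0.004, 0, 0, 0, 0, 0, 0, 0.007, 0, 0, 0, 0, 0, 0, 0.009, 0, 0, 0, 0, 0, 0, 0.0095, 0, 0, 0, 0, 0, 0, 0.0095, 0, 0, 0, 0]

```text
t: 7.95
tool_pos: [0.482, -0.0928, 0.0495]
orientation: [1.409, 2.807, 0.0]
force: [-2.1, -0.1, 8.2]
opening: 0.0008
gripper_force: 4.0
```

move_arm:
  deltas: [0, 0, 0, 0, 0, 0, 0, 0, 0, -0.03, 0, 0, 0, 0, 0.02, 0, -0.08, 0, 0, 0, 0, 0.06, 0, -0.12, 0, 0, 0, 0, 0.11, 0, -0.16, 0, 0, 0, 0, 0.15, 0, -0.18, 0, 0, 0, 0, 0.15, 0, -0.18, 0, 0, 0, 0, 0.15, 0, -0.18, 0, 0, 0, 0]

```text
t: 8.95
tool_pos: [0.3918, 0.0274, 0.2281]
orientation: [-1.409, -2.808, 0.001]
force: [-0.0, -0.3, 0.7]
opening: 0.0004
gripper_force: 0.0
```

Run:
```python
from h import *
s=robot.read_state();print(s["t"],s["tool_pos"],s["force"])
q,D2=robot.read_camera("scene")
cv2.imwrite("pics/s3.png",cv2.resize(q[120:300,210:390],(600,600),interpolation=cv2.INTER_CUBIC)[...,::-1])
```

```text
8.95 [0.39182328 0.02744253 0.22810753] [-0.0138321  -0.30725383  0.72224758]
```

View pics/s3.png

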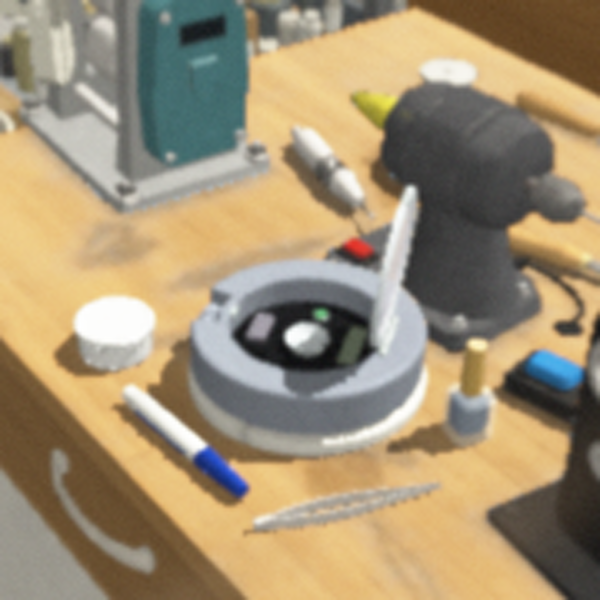

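The lid stands open at (400,265) and the pan is in its place at (305,338). The key at (262,328) is clear, and nothing around the scale has moved.

```bash
python3 -c "
from plant import robot
print(robot.close_job())"
```

```text
the job is handed in; nothing more can be done
None
```

The job is handed in: I pressed the pad, the lid sprang open and stays open, I pressed the tare key to its stop and moved the arm clear; the last picture shows the pan and the things round the scale in place, but no verdict was returned.

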